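# Third hand at the drilling jig

## Robot

A 6-joint arm with a two-finger parallel gripper is mounted at the origin on a cart in front of the work surface, level with it; the furniture and walls round the work are solid. World frame = base frame: x ahead of the robot, y to its left, z up, the work surface at z = 0. Lengths are in m, angles in degrees, forces in N, time in s.
With the tool pointing down it reaches from about 0.25 to 0.725 m from the base axis. Payload 9.7 kg.
Tool frame: the origin (TCP) lies between the finger pads; the fingertips stand 25 mm ahead of it and the grasp point (between the pads) lies 6 mm ahead of it; z points along the fingers, y is the line along which they close (so a half turn about z gives the same grasp; the last joint's range is limited). The gripper opens to 85 mm and grips with 20 to 120 N. Pads are 22 mm wide; open, the fingers measure 114 mm over their backs; the gripper's body (76 mm by 85 mm) begins 54 mm behind the grasp point. The pads swing forward as they close: fully open they stand 13 mm farther back than shut.
Start: joints at [-67.724, 4.979, 10.078, 95.1, 0, 90], TCP at [0.208, -0.509, 0.256] pointing down, gripper open.
Joint ranges: [-179.16, 179.16], [-48.56, 103.87], [-65.8, 70.77], [-126.05, 130.52], [-82.76, 87.17], [-180, 180]. Speed limits (degrees/s): [127.2, 127.2, 147.25, 180, 180, 180].

## Interface

Orientations are given as [roll, pitch, yaw] about the fixed x, y, z axes, in that order (R = Rz(yaw) Ry(pitch) Rx(roll)).
In Python, from workcell import bot gives the robot as it stands.
- The arm moves only by the tool drive_effector, called after "Call:" as a command line: name --argument value ..., lists and objects as JSON in quotes. Schema: {"type":"object","properties":{"ticks":{"type":"array","items":{"type":"array","prefixItems":[{"type":"array","items":{"type":"number"},"minItems":3,"maxItems":3},{"type":"number"},{"type":"number"}],"minItems":3,"maxItems":3},"minItems":1,"maxItems":5},"grip_force":{"type":"number"},"only":{"type":"string"},"quiet":{"type":"boolean"},"lines":{"type":"string"}},"required":["ticks"],"additionalProperties":false}. ticks is a list of rows, 1 to 5 of them, each written [[dx, dy, dz], turn, opening]: dx, dy, dz in units of 25 mm, then a turn about the tool's z in units of 4 degrees, then the finger opening in m; each row is the pose to reach, as a shift and turn from the pose commanded when the call began, along the tool's axes at that moment; what a row does not reach only later rows make up. A row lasts 1/12 s, in which the tool goes at most 0.0417 m and 7.16 degrees, less where a joint would pass 70% of its speed; a pose out of reach is approached as far as the arm can. The fingers move at their own pace and stop on an object; grip_force is the grip in N (left out, the last holds). Time passes only in rows, so rows that do not move let the fingers close. The tool returns the time, the measured TCP pose, the force, the opening and the grip force at its end. only (a regular expression) keeps the lines of the reply that match it, lines (a string "A,B") keeps lines A to B, and quiet returns only ok. Input that does not fit is refused with a message, and nothing moves.
- bot.get_obs(): the state, without advancing time (a new reading comes with each control period).
- bot.camera(name): name is "scene" or "top"; returns the picture (384x512x3 uint8, blue, green, red); there is no depth.
- bot.camera_info(name): a dict with "mtx" (3x3 intrinsics, pixels), "extrinsics" (4x4, takes a point from camera to world coordinates). Camera axes: x right, y down, z forward; pixel columns grow to the right and rows downward; lengths in m; the calibration is good to about 2 mm. A picture is of the moment at which its call begins. camera_info takes no time and is no camera call.
- bot.job_done(): hands the job in; it is judged then, once.
The state is a dict: "time": time; "q": joint angles; "qd": joint speeds; "joint_efforts": joint torques, N m; "ee_pos": TCP position; "tcp_rot": TCP orientation; "wrist_force": force on the tool from outside, world axes, zero at the start; "torque": the same for the moment, N m; "opening": finger opening in m; "grasp_force": force on a finger pad.
Only numpy, scipy, OpenCV 4.12 (cv2) and the standard library are available. Lean on these libraries where they do the work, as an engineer would, in place of code of your own. Each camera call takes 0.05 s, during which the arm holds its last target. There are 200 camera calls.

## Task

Pick up the flat strip of wood (the one that fits the mouth of the drilling jig), slide one end of it under the jig's bridge, broad face down, and press it against the sprung stop until the stop is pushed in to about the middle of its travel, which takes about 12 N. Never drive the stop to the end of its travel, and do not shove the other loose things about. Finish while still holding the strip there with the fingers, pressing steadily, so that I can drill and fasten it; do not let go.

Things in the scene. Friction and masses are not known exactly. Their poses are not given: they have to be found in the camera images.
- strip: the flat strip: plain dark brown wooden bar, 34 mm wide (its x), 140 mm long (its y), 22 mm thick (its z), about 70 g, loose, broad face down on the saw table, length within 0.25 rad of straight ahead of the robot. Origin: centre of its underside. Both ends are alike. It lies in a row with square_stick and thick_block, in any order, centres about 120 mm apart.
- strip_mid (a point): the middle of the strip's volume, 11 mm above the underside, axes as strip
- jig: drilling jig bolted to the saw table, placed and turned differently each time. Origin: on the table, in the middle of its mouth, which faces the robot; x is the way the strip slides in, y left, z up. Two plywood cheeks, 25 mm high, run from x = 0 to 130 mm, inner faces at y = +-18.5 mm, outer at +-36.5 mm; the table is the slot's floor. Cheeks and roof flare at the mouth, out to x = -15 mm.
- jig_bridge (a point): middle of the top of the jig's aluminium bridge with two drill bushes, 33 mm above the table (bushes 38 mm). The bridge roofs the slot from jig x = 0 to 55 mm, its underside 25 mm above the table. Behind it the slot is open above to x = 104 mm, where a stop block 38 mm high closes it. Feet reach out to jig y = +-58 mm between x = 32 and 108 mm.
- stop_face (a point): middle of the stop's face that the strip bears on: a steel pad in the slot, 33 mm wide, 2 to 21 mm above the table. Its face stands at jig x = 60 mm + joint stop. Black ticks on top of both cheeks mark where the face is when free, in the middle (bold tick) and at the end of its travel. This point lies 11 mm above the table; axes as the jig.
- stop (a joint): how far the sprung stop is pushed in along jig x, m: 0 free, 0.012 middle, 0.024 end of travel. Spring 1.0 N per mm, no preload (12 N at 12 mm). With the strip against it, the strip's middle is at jig x = -10 mm + this value; so with the stop in the middle 68 mm of the strip still stick out of the mouth, and can be gripped there.
- square_stick: loose bystander: reddish square stick 28 x 160 x 28 mm (too thick for the jig), length along its y, origin centre of underside
- thick_block: loose bystander: pale block 50 x 110 x 32 mm (too wide for the jig), length along its y, origin centre of underside
- sanding_block: loose bystander: cork sanding block 66 x 104 x 34 mm, beyond the row of wood, origin centre of underside
- wax_tin: loose bystander: round flat tin, 58 mm across, 29 mm high, beyond the row of wood, origin centre of underside

How it is judged (in metres and radians):
On the way:
1. one end of the strip is more than 20 mm inside the jig's slot, in line with it (x of strip_mid in the frame of jig above -0.05 m and y of strip_mid in the frame of jig between -0.01 and 0.01 m and z of strip_mid in the frame of jig below 0.018 m and angle between the y axis of strip and the x axis of jig, either way round below 0.12 rad), for 0.05 s.
At the end, for the whole second after the job is handed in: The strip lies in the jig's slot (middle within 5 mm of the slot's centre line, in line within 0.08 rad, broad face down), bears on the sprung stop with more than 5 N and holds it still, pushed in between 7 and 17 mm (7 to 17 N), while the fingers still hold the strip with more than 2 N (value of joint stop between 0.007 and 0.017 m and velocity of joint stop between -0.01 and 0.01 m/s and contact force between strip and jig above 5 N and contact force between the fingers and strip above 2 N and x of strip_mid in the frame of jig between -0.006 and 0.01 m and y of strip_mid in the frame of jig between -0.005 and 0.005 m and z of strip_mid in the frame of jig between 0.006 and 0.017 m and angle between the y axis of strip and the x axis of jig, either way round below 0.08 rad and angle between the z axis of strip and the z axis of jig, either way round below 0.08 rad); the arm keeps its last pose, push and grip.
It fails at once if the sprung stop is driven to the end of its travel (more than 22.5 mm) (value of joint stop above 0.0225 m).
It fails at once if another loose thing is shoved more than 40 mm (distance of any of square_stick, thick_block, sanding_block, wax_tin from where it was at the start of the episode above 0.04 m).
It also fails if it takes over 38 s, if anything falls off the work surface, if the arm or the gripper's body presses on something with over 40 N, if the wrist force passes 120 N, or if a joint passes its speed limit or range.

## Working session

There is one attempt and no reset: what is moved stays moved. The work goes in short steps, Python scripts to look and compute and a tool call to move; the robot and the scene stay as the last step left them, time stands still between calls to the robot, and variables do not carry over. Pictures are saved under pics/ and viewed, at most 10 in all, crops included, and the job is handed in when it is done.

```bash
ls; mkdir -p pics; python3 - <<'E'
from workcell import bot
import cv2
for n in("top","scene"):
    cv2.imwrite(f"pics/{n}0.png",bot.camera(n)); i=bot.camera_info(n); print(n,i["mtx"],i["extrinsics"])
o=bot.get_obs(); print(o)
E
```

```text
pics
workcell.py
top [[441.25692979   0.         260.68067538]
 [  0.         441.25692979 192.43035104]
 [  0.           0.           1.        ]] [[-0.01501926 -0.99089845  0.13377102  0.43380577]
 [-0.99924114  0.01968321  0.0336112   0.16670425]
 [-0.03593833 -0.13316469 -0.99044212  1.12891145]
 [ 0.          0.          0.          1.        ]]
scene [[376.16110509   0.         259.75790288]
 [  0.         376.16110509 183.93575699]
 [  0.           0.           1.        ]] [[-0.69811518 -0.36952748  0.61325739  0.03315249]
 [-0.71560991  0.38785397 -0.58092319  0.67865012]
 [-0.02318723 -0.84440437 -0.53520428  0.49891962]
 [ 0.          0.          0.          1.        ]]
{'time': 0.1, 'q': array([-6.77223867e+01,  5.00700161e+00,  1.00398878e+01,  9.50964844e+01,
        6.17756004e-04,  9.00005042e+01]), 'qd': array([-0.0208652 , -0.07853658,  0.07828265, -0.02062645,  0.02089256,
       -0.13539729]), 'joint_efforts': array([-7.63739972e-04, -5.21561015e+01,  4.65651834e+01,  1.61734514e-02,
       -5.40579583e-05, -1.59609806e-05]), 'ee_pos': array([ 0.20844751, -0.50880634,  0.25567102]), 'tcp_rot': array([-1.79936402e+02, -6.17195938e-04,  2.22771084e+01]), 'wrist_force': array([ 0.30160139, -1.55331452,  0.11584368]), 'torque': array([-0.02773316,  0.02476925,  0.03621476]), 'grasp_force': 0.0, 'opening': 0.08570600411377385}
```

View pics/top0.png

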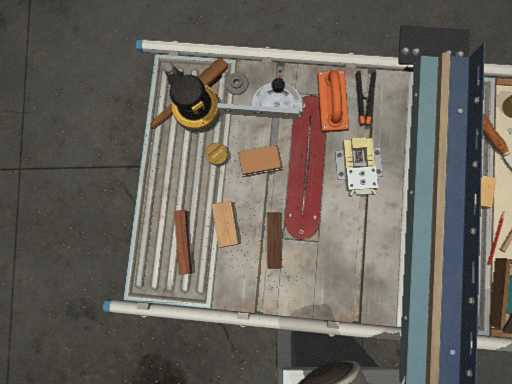

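View pics/scene0.png

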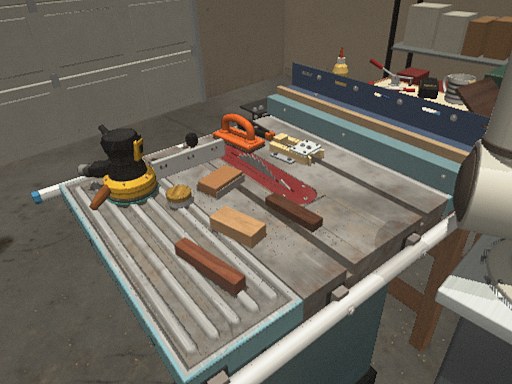

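The top view shows the dark strip at about (274,240), the jig at about (360,167) with its mouth towards the robot (down), the reddish stick at (182,242), the pale block at (225,224), and the fence right of column 405. Next I'll zoom in and measure.

```bash
cat > h.py <<'E'
import numpy as np, cv2
from workcell import bot
def ray(n,uv,z):
    i=bot.camera_info(n);M=np.array(i["mtx"]);E=np.array(i["extrinsics"])
    d=E[:3,:3]@np.linalg.solve(M,[uv[0],uv[1],1]);o=E[:3,3]
    return o+d*(z-o[2])/d[2]
def proj(n,p):
    i=bot.camera_info(n);M=np.array(i["mtx"]);E=np.linalg.inv(np.array(i["extrinsics"]))
    c=M@(E[:3,:3]@np.array(p)+E[:3,3]); return c[:2]/c[2]
E
python3 - <<'E'
from h import *
t=cv2.imread("pics/top0.png")
a=cv2.resize(t[125:205,325:395],None,fx=7,fy=7,interpolation=cv2.INTER_CUBIC)
cv2.imwrite("pics/jig_crop.png",a)
hsv=cv2.cvtColor(t,cv2.COLOR_BGR2HSV)
print(t[240,274],hsv[240,274],hsv[225,275],t[230,300])
r=t[200:280,255:292]; g=r.max(2)
m=((g<105)&(r[...,2].astype(int)-r[...,0]>15)).astype(np.uint8)
cs,_=cv2.findContours(m,cv2.RETR_EXTERNAL,cv2.CHAIN_APPROX_NONE)
c=max(cs,key=cv2.contourArea)+np.array([255,200])
print(cv2.contourArea(c),cv2.minAreaRect(c),cv2.boundingRect(c))
b=cv2.boxPoints(cv2.minAreaRect(c)); W=np.array([ray("top",p,.022) for p in b]);print(W.round(4),W.mean(0))
print(np.linalg.norm(np.diff(W,axis=0),axis=1))
cv2.imwrite("pics/strip_m.png",cv2.resize(np.hstack([r,cv2.cvtColor(m*255,cv2.COLOR_GRAY2BGR)]),None,fx=7,fy=7))
E
```

```text
[43 58 87] [ 10 129  87] [ 11 115 102] [143 153 167]
719.5 ((273.9999694824219, 240.0), (55.99999237060547, 13.999998092651367), 90.0) (267, 212, 15, 57)
[[0.5333 0.1891 0.022 ]
 [0.5327 0.1539 0.022 ]
 [0.3939 0.1569 0.022 ]
 [0.3943 0.1915 0.022 ]] [0.46354427 0.17283375 0.022     ]
[0.03519461 0.13883304 0.03460871]
```

View pics/jig_crop.png

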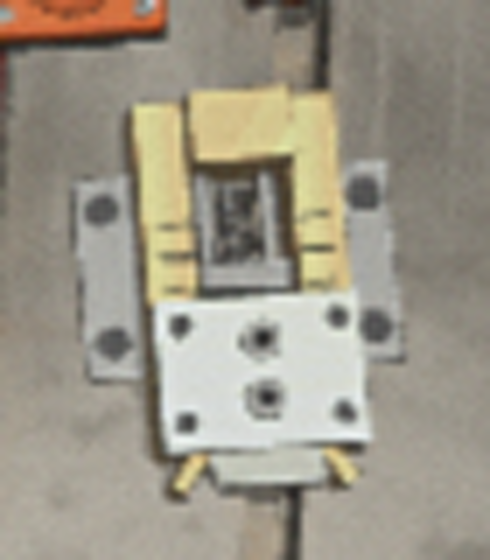

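View pics/strip_m.png

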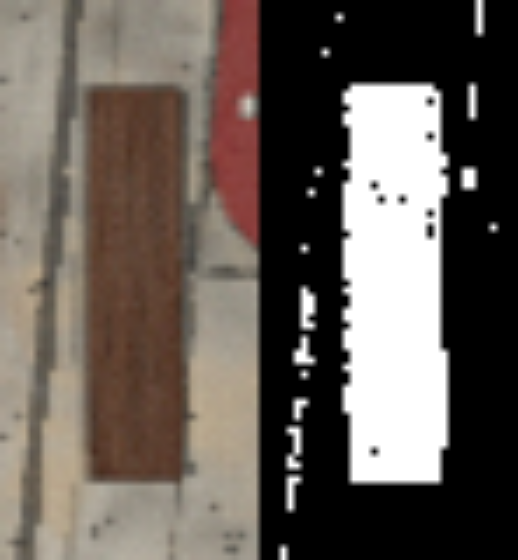

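The crop shows the bridge plate with corners near crop (153,303), (355,290), (370,442) and (165,455). It has four screws, two bushes on the axis, and tick rows on both cheeks behind it. The strip mask is clean and its size matches. Next I'll work out the jig pose.

```bash
python3 - <<'E'
from h import *
f=lambda u,v:(325+(u+.5)/7-.5,125+(v+.5)/7-.5)
g=lambda L,z:np.array([ray("top",f(*p),z)[:2] for p in L])
t=cv2.imread("pics/top0.png");h=cv2.cvtColor(t,cv2.COLOR_BGR2HSV)
m=((h[...,2]>205)&(h[...,1]<35)).astype(np.uint8);m[:160]=0;m[195:]=0;m[:,:340]=0;m[:,385:]=0
m=cv2.morphologyEx(m,cv2.MORPH_CLOSE,np.ones((5,5)))
c=max(cv2.findContours(m,0,1)[0],key=cv2.contourArea);r=cv2.minAreaRect(c);b=cv2.boxPoints(r)
W=np.array([ray("top",p,.033)[:2] for p in b]);print("mask",r,W.round(4).tolist(),W.mean(0))
C=g([(153,303),(355,290),(370,442),(165,455)],.033);S=g([(180,325),(337,316),(345,411),(187,422)],.035)
B=g([(262,339),(266,398)],.038)
tl=g([(175,227),(175,256),(172,290)],.025);tr=g([(318,214),(318,247),(318,284)],.025)
for n,A in(("corn",C),("screw",S)):
    print(n,A.round(4).tolist(),A.mean(0),np.linalg.norm(A-np.roll(A,1,0),axis=1).round(4))
    for v in (A[0]-A[3],A[1]-A[2]): print(np.degrees(np.arctan2(v[1],v[0])))
    for v in (A[0]-A[1],A[3]-A[2]): print(np.degrees(np.arctan2(v[1],v[0]))-90)
v=B[0]-B[1];print("bush",B,np.degrees(np.arctan2(v[1],v[0])))
E1=g([(132,108),(150,295)],.025);E2=g([(333,95),(350,290)],.025)
for E in(E1,E2): v=E[0]-E[1];print("cheek",E.round(4).tolist(),np.degrees(np.arctan2(v[1],v[0])))
print("stopblk/inner",g([(190,92),(290,85)],.038))
th=np.radians(7);
for a in(3,4,5,6):
  th=np.radians(a);ex=np.array([np.cos(th),np.sin(th)]);ey=np.array([-ex[1],ex[0]]);c0=S.mean(0)
  print(a,[(((P-c0)@ex).round(4).tolist(),((P-c0)@ey).round(4).tolist()) for P in(B,tl,tr,E1,E2,C)])
E
```

```text
mask ((361.8934020996094, 177.50759887695312), (21.089126586914062, 29.06879425048828), 85.91438293457031) [[0.6393, -0.0128], [0.643, -0.0851], [0.5897, -0.0862], [0.586, -0.0143]] [ 0.61449239 -0.04959787]
corn [[0.6397, -0.0123], [0.6429, -0.0842], [0.5879, -0.0868], [0.5847, -0.0143]] [ 0.61379882 -0.04938448] [0.0551 0.072  0.0551 0.0726]
2.082040544281029
2.677182081288648
2.5069246992546113
2.531528242819263
screw [[0.6312, -0.0212], [0.6332, -0.0769], [0.5989, -0.0781], [0.5961, -0.0222]] [ 0.61484714 -0.04960159] [0.0351 0.0558 0.0343 0.056 ]
1.6403697878617498
1.9220941901459847
2.1099711053840196
2.8744981917215853
bush [[ 0.62494644 -0.04942383]
 [ 0.60368463 -0.04986756]] 1.1955837814777202
cheek [[0.7136, -0.0089], [0.6442, -0.0126]] 3.0526004134926152
cheek [[0.7166, -0.0817], [0.6445, -0.0843]] 2.049752060655782
stopblk/inner [[ 0.71565847 -0.02781034]
 [ 0.71736529 -0.06362011]]
3 [([0.0101, -0.0112], [-0.0004, 0.0003]), ([0.0555, 0.0449, 0.0325], [0.0241, 0.0251, 0.0274]), ([0.0564, 0.0443, 0.0308], [-0.0276, -0.0264, -0.025]), ([0.1007, 0.0313], [0.0355, 0.0354]), 
[... 323 characters left out ...]
0391, -0.0367]), ([0.0274, 0.0256, -0.0295, -0.0276], [0.0355, -0.0365, -0.0352, 0.0374])]
5 [([0.0101, -0.0111], [-0.0007, 0.0007]), ([0.0563, 0.0457, 0.0334], [0.0222, 0.0235, 0.0262]), ([0.0554, 0.0434, 0.0299], [-0.0295, -0.0279, -0.0261]), ([0.1019, 0.0325], [0.0319, 0.0343]), ([0.0986, 0.0265], [-0.0408, -0.0371]), ([0.0281, 0.0249, -0.0301, -0.027], [0.035, -0.0369, -0.0347, 0.0378])]
6 [([0.0101, -0.0111], [-0.0009, 0.0009]), ([0.0567, 0.0461, 0.0339], [0.0212, 0.0227, 0.0256]), ([0.0549, 0.0429, 0.0294], [-0.0305, -0.0286, -0.0266]), ([0.1024, 0.0331], [0.0302, 0.0337]), ([0.0979, 0.0258], [-0.0426, -0.0376]), ([0.0287, 0.0243, -0.0307, -0.0263], [0.0345, -0.0374, -0.0342, 0.0383])]
```

```bash
python3 - <<'E'
from h import *
for z in(0,.05,.1,.15,.2): print(z,ray("top",(483,46),z).round(3),ray("scene",(293,65),z).round(3), ray("top",(412,70),z).round(3))
o=bot.get_obs();R=cv2.Rodrigues(np.zeros(3))[0]
ps=np.radians(o["tcp_rot"][2]);ex=np.array([np.cos(ps),np.sin(ps)]);ey=np.array([ex[1],-ex[0]])
d=np.array([.4135,.174])-o["ee_pos"][:2];print(d@ex,d@ey)
E
```

```text
0 [ 0.966 -0.391  0.   ] [ 1.267 -0.737  0.   ] [ 0.906 -0.201  0.   ]
0.05 [ 0.943 -0.366  0.05 ] [ 1.143 -0.595  0.05 ] [ 0.885 -0.185  0.05 ]
0.1 [ 0.919 -0.342  0.1  ] [ 1.02  -0.453  0.1  ] [ 0.864 -0.168  0.1  ]
0.15 [ 0.896 -0.317  0.15 ] [ 0.896 -0.311  0.15 ] [ 0.843 -0.152  0.15 ]
0.2 [ 0.872 -0.292  0.2  ] [ 0.772 -0.169  0.2  ] [ 0.822 -0.136  0.2  ]
0.4485902751333294 -0.5541099037850452
```

Fraction per call: step dir (0.629,-0.777)*0.2 = (.126,-.155). 3 such = .378,-.466; remaining .071,-.088.

The rows are not in the units I measure in: shifts go in units of 25 mm and turns go in units of 4 degrees. I convert before sending: -0.155 m is -6.2, 0.125 m is 5.

Call:
drive_effector --ticks '[[[1, -1.24, 0], 0, 0.08], [[2, -2.48, 0], 0, 0.08], [[3, -3.72, 0], 0, 0.08], [[4, -4.96, 0], 0, 0.08], [[5, -6.2, 0], 0, 0.08]]' --grip_force 50

```text
time: 0.52
ee_pos: [0.2653, -0.3164, 0.2558]
tcp_rot: [-180.0, 0.0, 22.2]
wrist_force: [1.0, 0.4, 0.6]
opening: 0.0798
grasp_force: 0.0
```

Call:
drive_effector --ticks '[[[1, -1.24, 0], 0, 0.08], [[2, -2.48, 0], 0, 0.08], [[3, -3.72, 0], 0, 0.08], [[4, -4.96, 0], 0, 0.08], [[5, -6.2, 0], 0, 0.08]]'

```text
time: 0.93
ee_pos: [0.3221, -0.1255, 0.2562]
tcp_rot: [180.0, -0.0, 22.2]
wrist_force: [1.5, 0.1, 0.7]
opening: 0.08
grasp_force: 0.0
```

Call:
drive_effector --ticks '[[[1, -1.24, 0], 0, 0.08], [[2, -2.48, 0], 0, 0.08], [[3, -3.72, 0], 0, 0.08], [[4, -4.96, 0], 0, 0.08], [[5, -6.2, 0], 0, 0.08]]'

```text
time: 1.35
ee_pos: [0.3791, 0.0657, 0.2563]
tcp_rot: [180.0, -0.0, 22.3]
wrist_force: [1.4, -1.1, -0.4]
opening: 0.0801
grasp_force: 0.0
```

Call:
drive_effector --ticks '[[[1, -1.24, 0], 1.5, 0.08], [[2, -2.48, 0], 3, 0.08], [[2.94, -3.56, 0], 4.5, 0.08], [[2.94, -3.56, 0], 5.825, 0.08], [[2.94, -3.56, 0], 5.825, 0.08]]'

```text
time: 1.77
ee_pos: [0.4261, 0.0482, 0.2554]
tcp_rot: [-176.7, 0.3, 4.5]
wrist_force: [-0.7, 0.2, -0.1]
opening: 0.08
grasp_force: 0.0
```

The last move didn't reach its target, so I'll check the joints.

```bash
python3 - <<'E'
from workcell import bot
o=bot.get_obs()
for k in("time","q","qd","ee_pos","tcp_rot","wrist_force"):print(k,o[k])
E
```

```text
time 1.7667
q [  4.47471966 -11.29361162  -5.60960852  95.95027076   3.26552328
 179.94116166]
qd [-2.95681902e+01 -5.40277587e+00 -4.02831367e+00  8.93557687e-01
 -5.24203851e+00  2.49237797e-02]
ee_pos [0.42606412 0.04819856 0.25539738]
tcp_rot [-176.73420545    0.2629159     4.53346308]
wrist_force [-0.71161039  0.23804722 -0.12973115]
```

Call:
drive_effector --ticks '[[[0, 0, 0], 0, 0.08]]'

```text
time: 1.85
ee_pos: [0.4256, 0.0463, 0.2558]
tcp_rot: [-176.8, 0.2, 4.4]
wrist_force: [-0.5, -0.3, -0.2]
opening: 0.0799
grasp_force: 0.0
```
J6 hit limit 180. yaw = q1 - q6 + 180ish: start: -67.7-90+180=22.3. yes. So need yaw -1.2 with q1=22.8 → q6=204>180; instead use yaw 178.8: q6=24. A half turn. Must turn tool by -180ish (world +): from yaw 4.4 to yaw 178.8: turn = -174.4 about tool z (decreases q6). At final: q1 ~ -5.6, yaw 182.4 → q6=-8. OK great. At 7.16/row: 25 rows, ok ~2s. Do this at height, here. For tool frame: after yaw 178.8: tool x points toward robot (-x), tool y: points world +y.

Joint 6 reached its 180° limit. The opposite half-turn grasp (yaw about 179°) keeps it well inside range, so I'll turn that way.

Scaled: -35 degrees is -8.75.

Call:
drive_effector --ticks '[[[0, 0, 0], -1.75, 0.08], [[0, 0, 0], -3.5, 0.08], [[0, 0, 0], -5.25, 0.08], [[0, 0, 0], -7, 0.08], [[0, 0, 0], -8.75, 0.08]]'

```text
time: 2.27
ee_pos: [0.4254, 0.0485, 0.2561]
tcp_rot: [-177.3, -1.7, 39.9]
wrist_force: [-0.0, 0.9, 0.3]
opening: 0.0805
grasp_force: 0.0
```

The spare half turn works, but hitting the limit left a 3° sideways lean. Turning on to the opposite joint-6 limit should push the wrist the other way and cancel it. There is plenty of time for that.

Call:
drive_effector --ticks '[[[0, 0, 0], -1.75, 0.08], [[0, 0, 0], -3.5, 0.08], [[0, 0, 0], -5.25, 0.08], [[0, 0, 0], -7, 0.08], [[0, 0, 0], -8.75, 0.08]]' --only "rot"

```text
tcp_rot: [-178.7, -3.0, 74.9]
```

Call:
drive_effector --ticks '[[[0, 0, 0], -1.75, 0.08], [[0, 0, 0], -3.5, 0.08], [[0, 0, 0], -5.25, 0.08], [[0, 0, 0], -7, 0.08], [[0, 0, 0], -8.75, 0.08]]' --only "rot"

```text
tcp_rot: [179.3, -3.2, 110.0]
```

Call:
drive_effector --ticks '[[[0, 0, 0], -1.75, 0.08], [[0, 0, 0], -3.5, 0.08], [[0, 0, 0], -5.25, 0.08], [[0, 0, 0], -7, 0.08], [[0, 0, 0], -8.75, 0.08]]' --only "rot"

```text
tcp_rot: [177.6, -2.2, 145.0]
```

Call:
drive_effector --ticks '[[[0, 0, 0], -1.75, 0.08], [[0, 0, 0], -3.5, 0.08], [[0, 0, 0], -5.25, 0.08], [[0, 0, 0], -7, 0.08], [[0, 0, 0], -8.75, 0.08]]' --only "rot"

```text
tcp_rot: [176.8, -0.4, 180.0]
```

Call:
drive_effector --ticks '[[[0, 0, 0], -1.75, 0.08], [[0, 0, 0], -3.5, 0.08], [[0, 0, 0], -5.25, 0.08], [[0, 0, 0], -7, 0.08], [[0, 0, 0], -8.75, 0.08]]' --only "rot"

```text
tcp_rot: [177.1, 1.5, -145.1]
```

Call:
drive_effector --ticks '[[[0, 0, 0], -1.75, 0.08], [[0, 0, 0], -3.5, 0.08], [[0, 0, 0], -5.25, 0.08], [[0, 0, 0], -7, 0.08], [[0, 0, 0], -8.75, 0.08]]' --only "rot"

```text
tcp_rot: [178.5, 2.9, -110.1]
```

Call:
drive_effector --ticks '[[[0, 0, 0], -1.75, 0.08], [[0, 0, 0], -3.5, 0.08], [[0, 0, 0], -5.25, 0.08], [[0, 0, 0], -7, 0.08], [[0, 0, 0], -8.75, 0.08]]' --only "rot"

```text
tcp_rot: [-179.6, 3.2, -75.0]
```

Call:
drive_effector --ticks '[[[0, 0, 0], -1.75, 0.08], [[0, 0, 0], -3.5, 0.08], [[0, 0, 0], -5.25, 0.08], [[0, 0, 0], -7, 0.08], [[0, 0, 0], -8.75, 0.08]]' --only "rot"

```text
tcp_rot: [-177.8, 2.4, -40.0]
```

Call:
drive_effector --ticks '[[[0, 0, 0], -1.75, 0.08], [[0, 0, 0], -3.5, 0.08], [[0, 0, 0], -5.25, 0.08], [[0, 0, 0], -7, 0.08], [[0, 0, 0], -8.75, 0.08]]'

```text
time: 6.02
ee_pos: [0.4254, 0.0485, 0.2561]
tcp_rot: [-176.8, 0.7, -5.0]
wrist_force: [-0.4, -0.7, 0.7]
opening: 0.08
grasp_force: 0.0
```

```bash
python3 -c "
from workcell import bot;print(bot.get_obs()['q'])"
```

```text
[   4.55183998  -11.43884298   -5.65573745   95.96797952    3.22606908
 -170.40291407]
```

Call:
drive_effector --ticks '[[[0, 0, 0], -1.75, 0.08], [[0, 0, 0], -3.25, 0.08]]'

```text
time: 6.18
ee_pos: [0.4239, 0.0611, 0.256]
tcp_rot: [-177.4, 0.0, 6.6]
wrist_force: [0.6, -0.7, -0.1]
opening: 0.0797
grasp_force: 0.0
```

```bash
python3 -c "
from workcell import bot;print(bot.get_obs()['q'])"
```

```text
[   6.6045486   -11.55654739   -5.74713167   95.8337896     2.62765155
 -180.02104116]
```

Call:
drive_effector --ticks '[[[0, 0, 0], -1.75, 0.08], [[0, 0, 0], -1.75, 0.08]]'

```text
time: 6.35
ee_pos: [0.4168, 0.0953, 0.2561]
tcp_rot: [-178.7, -0.3, 12.0]
wrist_force: [-0.1, -0.3, -0.2]
opening: 0.0799
grasp_force: 0.0
```

```bash
python3 -c "
from workcell import bot;print(bot.get_obs()['q'])"
```

```text
[  12.06134343  -11.93943382   -6.03032852   95.60630394    1.34646307
 -179.93513045]
```

Call:
drive_effector --ticks '[[[0, 0, 0], -1.75, 0.08], [[0, 0, 0], -1.75, 0.08]]'

```text
time: 6.52
ee_pos: [0.4079, 0.1246, 0.2561]
tcp_rot: [-180.0, -0.4, 16.9]
wrist_force: [-0.0, 0.1, -0.6]
opening: 0.0797
grasp_force: 0.0
```

```bash
python3 -c "
from workcell import bot;print(bot.get_obs()['q'])"
```

```text
[ 1.69737757e+01 -1.22075873e+01 -6.24456304e+00  9.55315451e+01
  1.99358213e-02 -1.79946307e+02]
```

The lean is gone (0.4° left). Now I'll turn back to yaw 178.8° (+198°).

Call:
drive_effector --ticks '[[[0, 0, 0], 1.75, 0.08], [[0, 0, 0], 3.5, 0.08], [[0, 0, 0], 5.25, 0.08], [[0, 0, 0], 7, 0.08], [[0, 0, 0], 8.75, 0.08]]' --only "rot"

```text
tcp_rot: [-179.7, -0.3, -18.9]
```

Call:
drive_effector --ticks '[[[0, 0, 0], 1.75, 0.08], [[0, 0, 0], 3.5, 0.08], [[0, 0, 0], 5.25, 0.08], [[0, 0, 0], 7, 0.08], [[0, 0, 0], 8.75, 0.08]]' --only "rot"

```text
tcp_rot: [-179.6, -0.1, -53.9]
```

Call:
drive_effector --ticks '[[[0, 0, 0], 1.75, 0.08], [[0, 0, 0], 3.5, 0.08], [[0, 0, 0], 5.25, 0.08], [[0, 0, 0], 7, 0.08], [[0, 0, 0], 8.75, 0.08]]' --only "rot"

```text
tcp_rot: [-179.6, 0.1, -88.9]
```

Call:
drive_effector --ticks '[[[0, 0, 0], 1.75, 0.08], [[0, 0, 0], 3.5, 0.08], [[0, 0, 0], 5.25, 0.08], [[0, 0, 0], 7, 0.08], [[0, 0, 0], 8.75, 0.08]]' --only "rot"

```text
tcp_rot: [-179.7, 0.3, -123.9]
```

Call:
drive_effector --ticks '[[[0, 0, 0], 1.75, 0.08], [[0, 0, 0], 3.5, 0.08], [[0, 0, 0], 5.25, 0.08], [[0, 0, 0], 7, 0.08], [[0, 0, 0], 8.75, 0.08]]' --only "rot"

```text
tcp_rot: [-180.0, 0.4, -158.9]
```

Call:
drive_effector --ticks '[[[0, 0, 0], 1.75, 0.08], [[0, 0, 0], 3.5, 0.08], [[0, 0, 0], 5.25, 0.08], [[0, 0, 0], 5.775, 0.08]]'

```text
time: 8.93
ee_pos: [0.4089, 0.1214, 0.2561]
tcp_rot: [179.8, 0.4, 178.0]
wrist_force: [0.3, -0.4, 0.2]
opening: 0.08
grasp_force: 0.0
```

```bash
python3 - <<'E'
from h import *
o=bot.get_obs();ps=np.radians(o["tcp_rot"][2]);ex=np.array([np.cos(ps),np.sin(ps)]);ey=np.array([ex[1],-ex[0]])
d=np.array([.4135,.174])-o["ee_pos"][:2];print(d@ex,d@ey,o["q"])
E
```

```text
-0.002741744682063183 0.05271381494345484 [ 1.65238450e+01 -1.21899825e+01 -6.22766161e+00  9.55386668e+01
  2.45845437e-02  1.85665495e+01]
```

Call:
drive_effector --ticks '[[[-0.06, 1.04, 0], -0.225, 0.06], [[-0.108, 2.108, 0.8], -0.225, 0.06], [[-0.108, 2.108, 2.4], -0.225, 0.06], [[-0.108, 2.108, 4], -0.225, 0.06], [[-0.108, 2.108, 5.6], -0.225, 0.06]]'

```text
time: 9.35
ee_pos: [0.414, 0.1748, 0.1148]
tcp_rot: [179.8, 0.5, 179.3]
wrist_force: [0.4, 0.2, -0.7]
opening: 0.0599
grasp_force: 0.0
```

Call:
drive_effector --ticks '[[[0, 0, 1.2], 0, 0.06], [[0, 0, 2.4], 0, 0.06], [[0, 0, 3.2], 0, 0.06], [[0, 0, 3.2], 0, 0.06]]'

```text
time: 9.68
ee_pos: [0.4122, 0.1735, 0.0321]
tcp_rot: [-180.0, 0.1, 179.3]
wrist_force: [-0.3, -0.0, -0.6]
opening: 0.0602
grasp_force: 0.0
```

```bash
python3 - <<'E'
from h import *
a=cv2.resize(bot.camera("scene")[150:290,200:420],None,fx=3,fy=3);b=cv2.resize(bot.camera("top")[190:290,230:330],None,fx=4,fy=4)
a=cv2.copyMakeBorder(a,0,0,0,0,0);cv2.imwrite("pics/pre.png",a)
E
```

```text
(no output)
```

View pics/pre.png

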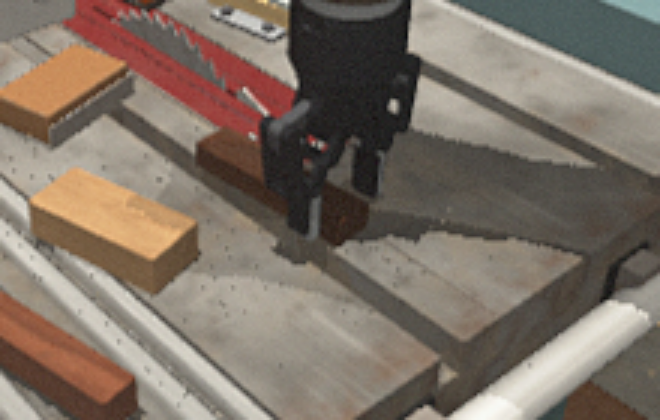

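The fingers straddle the near end of the strip (picture about (320,190)) with the other pieces clear. I'll lower 3 mm, close, and lift.

Call:
drive_effector --ticks '[[[0, 0, 0.12], 0, 0.06], [[0, 0, 0.12], 0, 0.03], [[0, 0, 0.12], 0, 0.03], [[0, 0, 0.12], 0, 0.03], [[0, 0, 0.12], 0, 0.03]]' --grip_force 50

```text
time: 10.2
ee_pos: [0.4156, 0.1749, 0.0349]
tcp_rot: [179.8, 0.5, 179.3]
wrist_force: [-0.2, 0.0, 6.0]
opening: 0.0325
grasp_force: 50.6
```

Call:
drive_effector --ticks '[[[0, 0, 0.12], 0, 0.03], [[0, 0, 0.12], 0, 0.03], [[0, 0, 0], 0, 0.03], [[0, 0, -1.2], 0, 0.03], [[0, 0, -1.2], 0, 0.03]]'

```text
time: 10.62
ee_pos: [0.4163, 0.1753, 0.0681]
tcp_rot: [179.7, 0.7, 179.3]
wrist_force: [1.2, 0.3, 0.8]
opening: 0.0327
grasp_force: 50.2
```

```bash
python3 - <<'E'
from h import *
t=bot.camera("top")
cv2.imwrite("pics/lift.png",np.hstack([cv2.resize(bot.camera("scene")[150:270,240:400],None,fx=2.5,fy=2.5),cv2.resize(t[190:310,230:390],None,fx=2.5,fy=2.5)]))
o=bot.get_obs();print(o["ee_pos"],o["tcp_rot"],o["wrist_force"])
E
```

```text
[0.41543241 0.17488588 0.06480123] [179.79748924   0.56541996 179.27992173] [-0.33862353 -0.0149808  -1.20280824]
```

View pics/lift.png

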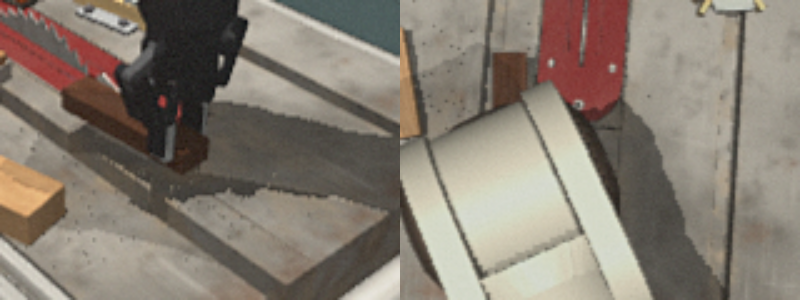

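The strip is gripped level and lifted 30 mm. Before carrying it across, I'll check where the saw blade stands.

```bash
python3 - <<'E'
from h import *
for z in(0,.02,.04): print(ray("scene",(290,185),z),ray("scene",(287,178),z))
print("slot near end top",ray("top",(304,215),0),ray("top",(306,185),0))
t=bot.camera("top");r=t[200:240,262:290];m=((r.max(2)<105)&(r[...,2].astype(int)-r[...,0]>15))
ys,xs=np.nonzero(m);print(ys.min()+200,xs.min()+262,xs.max()+262)
print("far edge",ray("top",((xs.min()+xs.max())/2+262,ys.min()+199.5),.052))
o=bot.get_obs();print(o["ee_pos"],o["tcp_rot"])
E
```

```text
[ 5.47450895e-01  8.91862756e-02 -5.55111512e-17] [0.57492677 0.06984721 0.        ]
[0.52683441 0.11281589 0.02      ] [0.55320887 0.09425205 0.02      ]
[0.50621793 0.1364455  0.04      ] [0.53149097 0.1186569  0.04      ]
slot near end top [0.52586828 0.09509681 0.        ] [0.60329118 0.08777717 0.        ]
200 262 286
far edge [0.56108718 0.17078415 0.052     ]
[0.4148313  0.17463698 0.06374015] [179.83636304   0.46904128 179.27831348]
```

Call:
drive_effector --ticks '[[[0.2, -0.4, -1.2], 0, 0.03], [[0.2, -2, -1.2], 0, 0.03], [[0.2, -3.6, -1.2], 0, 0.03], [[0.2, -5.2, -1.2], 0, 0.03], [[0.2, -6.8, -1.2], 0, 0.03]]'

```text
time: 11.18
ee_pos: [0.4065, 0.0031, 0.0923]
tcp_rot: [179.9, 0.4, 179.3]
wrist_force: [0.9, -0.3, -0.3]
opening: 0.0327
grasp_force: 50.2
```

Call:
drive_effector --ticks '[[[-0.2, -1.4, 0], 0, 0.03], [[-0.8, -2.452, 0], 0, 0.03], [[-1.36, -2.452, 0.4], -0.775, 0.03], [[-1.36, -2.452, 1.2], -0.775, 0.03], [[-1.36, -2.452, 1.8], -0.775, 0.03]]'

```text
time: 11.6
ee_pos: [0.4407, -0.0578, 0.0462]
tcp_rot: [179.9, 0.3, -177.7]
wrist_force: [-0.8, 0.5, -1.4]
opening: 0.0327
grasp_force: 50.3
```

Call:
drive_effector --ticks '[[[0, 0, 0], 0, 0.03], [[0, 0, 0], 0, 0.03]]'

```text
time: 11.77
ee_pos: [0.4398, -0.057, 0.047]
tcp_rot: [179.9, 0.3, -177.6]
wrist_force: [0.0, 0.2, -0.5]
opening: 0.0327
grasp_force: 50.2
```

```bash
python3 - <<'E'
from h import *
t=bot.camera("top");s=bot.camera("scene");cv2.imwrite("pics/t2.png",t);cv2.imwrite("pics/s2.png",s)
cv2.imwrite("pics/app.png",np.hstack([cv2.resize(s[120:220,240:340],None,fx=4,fy=4),cv2.resize(t[130:230,315:415],None,fx=4,fy=4)]))
o=bot.get_obs();print(o["ee_pos"],o["tcp_rot"],o["wrist_force"])
E
```

```text
[ 0.44094042 -0.05700733  0.04870411] [ 179.89054365    0.45081186 -177.6085562 ] [-0.30442412  0.25079976 -1.2093385 ]
```

View pics/app.png

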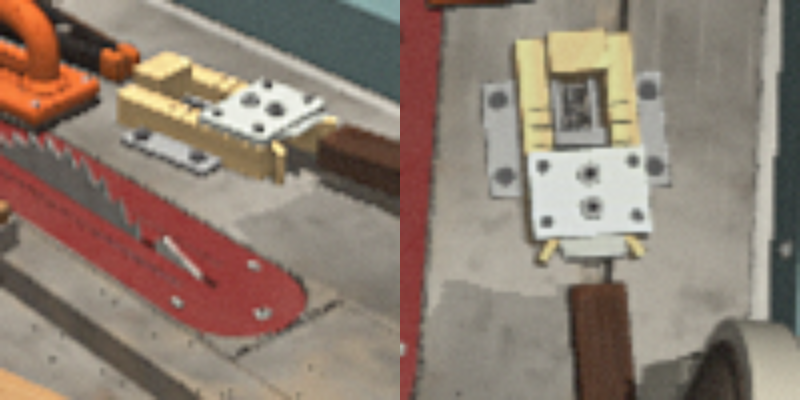

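The strip is lined up just ahead of the mouth. Its far edge spans about crop (571..627, 284). I'll compute the offset in the jig frame.

```bash
python3 - <<'E'
from h import *
f=lambda u,v:(315+(u+.5)/4-.5,130+(v+.5)/4-.5)
th=np.radians(2.4);ex=np.array([np.cos(th),np.sin(th)]);ey=np.array([-ex[1],ex[0]])
O=np.array([.614,-.0496])-.0275*ex
J=lambda p:np.array([(p[:2]-O)@ex,(p[:2]-O)@ey]).round(4)
for p in((570,285),(627,284),(577,398),(634,398)): print(J(ray("top",f(*p),.035)))
for p in((590,173),(592,207)): print("bush",J(ray("top",f(*p),.038)))
o=bot.get_obs();print("tcp",J(o["ee_pos"]),o["ee_pos"])
E
```

```text
[-0.045  -0.2263]
[-0.0465 -0.2608]
[-0.1142 -0.2225]
[-0.1162 -0.2566]
bush [ 0.0232 -0.2452]
bush [ 0.002 -0.244]
tcp [-0.1457 -0.0002] [ 0.44094042 -0.05700733  0.04870411]
```

```bash
python3 - <<'E'
from h import *
f=lambda u,v:(315+(u-400+.5)/4-.5,130+(v+.5)/4-.5)
th=np.radians(2.4);ex=np.array([np.cos(th),np.sin(th)]);ey=np.array([-ex[1],ex[0]])
O=np.array([.614,-.0496])-.0275*ex
J=lambda p:np.array([(p[:2]-O)@ex,(p[:2]-O)@ey]).round(4)
for p in((570,285),(627,284),(577,398),(634,398)): print(J(ray("top",f(*p),.035)))
for p in((590,173),(592,207)): print("bush",J(ray("top",f(*p),.038)))
E
```

```text
[-0.0301  0.0172]
[-0.0316 -0.0178]
[-0.1     0.0189]
[-0.102  -0.0157]
bush [ 0.0387 -0.0006]
bush [0.0173 0.    ]
```

Tip at jig x ≈ -31 mm and y ≈ 0, with yaw within about 1°. I'll lower the strip and start the insertion.

Call:
drive_effector --ticks '[[[0, 0, 0.24], -0.125, 0.03], [[0, 0, 0.44], -0.125, 0.03], [[0, 0, 0.44], -0.125, 0.03], [[0, 0, 0.44], -0.125, 0.03]]'

```text
time: 12.2
ee_pos: [0.4407, -0.057, 0.0369]
tcp_rot: [179.9, 0.4, -177.1]
wrist_force: [0.0, -0.1, -0.5]
opening: 0.0329
grasp_force: 50.2
```

Call:
drive_effector --ticks '[[[-0.32, 0, 0], 0, 0.03], [[-0.64, 0, 0], 0, 0.03], [[-0.96, 0, 0], 0, 0.03], [[-1.28, 0, 0], 0, 0.03], [[-1.6, 0, 0], 0, 0.03]]'

```text
time: 12.62
ee_pos: [0.482, -0.055, 0.0374]
tcp_rot: [179.9, 0.4, -177.1]
wrist_force: [0.1, 0.3, 0.3]
opening: 0.0323
grasp_force: 50.2
```

Call:
drive_effector --ticks '[[[0, 0, 0], 0, 0.03]]'

```text
time: 12.7
ee_pos: [0.4825, -0.055, 0.0374]
tcp_rot: [179.9, 0.5, -177.1]
wrist_force: [1.4, 0.9, -1.2]
opening: 0.0326
grasp_force: 50.2
```

Call:
drive_effector --ticks '[[[-0.32, 0, 0], 0, 0.03], [[-0.64, 0, 0], 0, 0.03], [[-0.96, 0, 0], 0, 0.03], [[-1.2, 0, 0], 0, 0.03], [[-1.2, 0, 0], 0, 0.03]]'

```text
time: 13.12
ee_pos: [0.512, -0.0535, 0.0376]
tcp_rot: [179.9, 0.5, -177.1]
wrist_force: [-1.2, -0.3, -0.8]
opening: 0.033
grasp_force: 50.2
```

```bash
python3 - <<'E'
from h import *
t=bot.camera("top");s=bot.camera("scene")
cv2.imwrite("pics/ins.png",np.hstack([cv2.resize(s[120:220,240:340],None,fx=4,fy=4),cv2.resize(t[130:230,315:415],None,fx=4,fy=4)]))
E
```

```text
(no output)
```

View pics/ins.png

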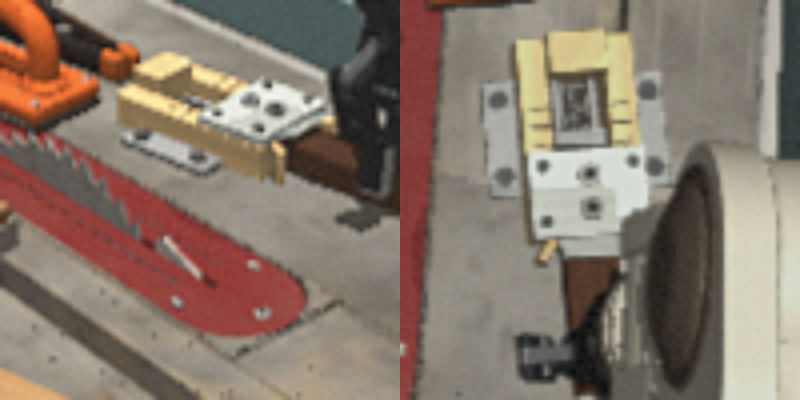

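The strip is under the bridge and in line (crop (592,260)), with no contact force yet. I'll go on in small steps towards the stop.

Call:
drive_effector --ticks '[[[-0.16, 0, 0], 0, 0.03], [[-0.32, 0, 0], 0, 0.03], [[-0.48, 0, 0], 0, 0.03], [[-0.48, 0, 0], 0, 0.03]]'

```text
time: 13.55
ee_pos: [0.5235, -0.053, 0.0378]
tcp_rot: [179.9, 0.5, -177.1]
wrist_force: [-0.7, -1.5, -0.4]
opening: 0.0327
grasp_force: 50.2
```

Call:
drive_effector --ticks '[[[-0.08, 0, 0], 0, 0.03], [[-0.16, 0, 0], 0, 0.03], [[-0.16, 0, 0], 0, 0.03], [[-0.16, 0, 0], 0, 0.03]]'

```text
time: 13.88
ee_pos: [0.5268, -0.0527, 0.0377]
tcp_rot: [179.9, 0.4, -177.1]
wrist_force: [0.3, -0.9, -0.8]
opening: 0.0325
grasp_force: 50.2
```

Call:
drive_effector --ticks '[[[-0.08, 0, 0], 0, 0.03], [[-0.16, 0, 0], 0, 0.03], [[-0.16, 0, 0], 0, 0.03], [[-0.16, 0, 0], 0, 0.03]]'

```text
time: 14.22
ee_pos: [0.5307, -0.0525, 0.0376]
tcp_rot: [179.9, 0.4, -177.1]
wrist_force: [-1.7, -0.1, -0.8]
opening: 0.0324
grasp_force: 50.3
```

Call:
drive_effector --ticks '[[[-0.08, 0, 0], 0, 0.03], [[-0.16, 0, 0], 0, 0.03], [[-0.16, 0, 0], 0, 0.03], [[-0.16, 0, 0], 0, 0.03]]' --only "pos|wrist"

```text
ee_pos: [0.5343, -0.0523, 0.0375]
wrist_force: [-4.5, -0.8, 0.3]
```

Call:
drive_effector --ticks '[[[-0.08, 0, 0], 0, 0.03], [[-0.16, 0, 0], 0, 0.03], [[-0.16, 0, 0], 0, 0.03], [[-0.16, 0, 0], 0, 0.03]]' --only "pos|wrist"

```text
ee_pos: [0.5377, -0.0521, 0.0373]
wrist_force: [-7.9, 0.4, 0.1]
```

Call:
drive_effector --ticks '[[[-0.08, 0, 0], 0, 0.03], [[-0.18, 0, 0], 0, 0.03], [[-0.18, 0, 0], 0, 0.03], [[-0.18, 0, 0], 0, 0.03], [[-0.18, 0, 0], 0, 0.03]]'

```text
time: 15.3
ee_pos: [0.5414, -0.0519, 0.0371]
tcp_rot: [179.9, 0.2, -177.1]
wrist_force: [-11.1, -0.5, 0.4]
opening: 0.0327
grasp_force: 50.5
```

```bash
python3 - <<'E'
from h import *
F=[]
for k in range(4):
    t=bot.camera("top");o=bot.get_obs();F.append(o["wrist_force"])
print(np.mean(F,0),o["ee_pos"],o["qd"].round(2))
s=bot.camera("scene")
cv2.imwrite("pics/fin.png",np.hstack([cv2.resize(s[125:175,255:325],None,fx=6,fy=6,interpolation=2),cv2.resize(t[135:185,340:390],None,fx=6,fy=6,interpolation=2)]))
E
```

```text
[-11.85245946  -0.32871749   1.54576521] [ 0.54134458 -0.05192642  0.03712006] [-0.01  0.02 -0.06  0.   -0.03  0.1 ]
```

View pics/fin.png

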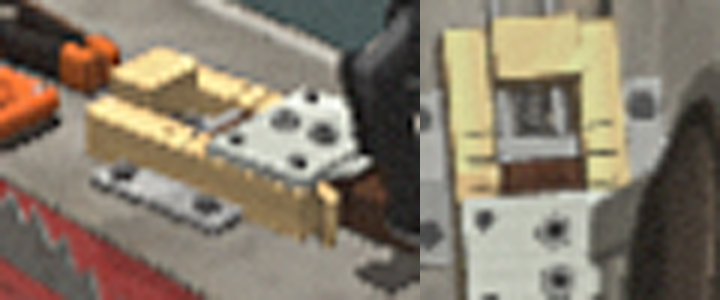

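The face where the strip meets the pad (crop (542,158)) is level with the bold middle ticks at (478,160) and (600,153). The push reads 11.9 N, the arm is still, and the grip is 50 N, so I'll hand it in.

```bash
python3 -c "
from workcell import bot;print(bot.job_done());print(bot.get_obs()['wrist_force'])"
```

```text
the job is handed in; nothing more can be done
None
the job is handed in; nothing more can be done
```

The strip is in the jig, broad face down, pressing the sprung stop to its bold middle tick with about 12 N; the fingers still hold it at 50 N, and I handed the job in at about 15.6 s (the hand-in returned no verdict).

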